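Show a housing to the inspection camera

ROBOT

A 7-joint arm with a two-finger parallel gripper is mounted at the origin on the work surface. World frame = base frame: x ahead of the robot, y to its left, z up, the work surface at z = 0. Lengths are in m, angles in rad, forces in N, time in s.
With the tool pointing down it reaches from about 0.35 to 0.9 m from the base axis. Payload 19.9 kg.
Tool frame: the origin (TCP) lies midway between the tips of the shut fingers; the grasp point (between the pads) lies 19 mm behind it; z points along the fingers, y is the line along which they close (so a half turn about z gives the same grasp; the last joint's range is limited). The gripper opens to 94 mm and grips with 3 to 60 N. Pads are 16 mm wide; open, the fingers measure 119 mm over their backs; the gripper's body (75 mm by 177 mm) begins 78 mm behind the grasp point.
Start: joints at [-1.27, 0.417, -0.01, 1.614, 0.005, 1.111, -0.053], TCP at [0.209, 0.589, 0.205] pointing down, gripper open.
Joint ranges: [-2.81, 2.81], [-0.39, 2.02], [-1.27, 1.25], [0.06, 2.57], [-1.19, 4.33], [0.19, 2], [-2.82, 2.82]. Speed limits (rad/s): [1.89, 1.89, 2.39, 2.39, 3.01, 3.01, 3.01].

INTERFACE

Orientations are given as a rotation vector (axis times angle).
In Python, from bench import ctrl gives the robot as it stands.
- The arm moves only by the shell command python3 -m handwheel 'ROWS'. ROWS is JSON, a list of rows, each a list of 5 numbers: the shift along the tool's x, y, z in m, then the turn about the tool's z in rad, then the closure, from -1 (fully open) to 1 (shut). A call has 1 to 10 rows; each row shifts and turns the commanded pose from where the row before left it, along the tool's axes as they then stand; what a row does not reach is not made up. A row lasts 1/12 s, in which the tool goes at most 41.7 mm and 7.16 degrees, less where a joint would pass 70% of its speed; a pose out of reach is approached as far as the arm can. A call with a gripper value outside its range is refused whole. The fingers move at their own pace and stop on an object; the grip force is fixed at half the most. Time passes only in rows, so rows that do not move let the fingers close. It gives the time, the measured TCP pose, the force, the opening and the grip force at its end, in the units of the state.
- ctrl.read_state(): the state, without advancing time (a new reading comes with each control period).
- ctrl.camera(name): name is "side" or "top" or "wrist"; returns the picture (400x640x3 uint8, blue, green, red); there is no depth.
- ctrl.camera_params(name): a dict with "fx", "fy", "cx", "cy" (pixels), "R" (3x3) and "t" (3): a world point X has camera coordinates R X + t; the wrist camera has in their place "T_tool_cam" (4x4, takes a point from camera to tool coordinates, whose origin is the TCP and whose axes are the flange's). Camera axes: x right, y down, z forward; pixel columns grow to the right and rows downward; lengths in m; the calibration is good to about 2 mm. The wrist camera is an equidistant fisheye: a pixel r from the principal point sees the ray r / f radians off the axis. A picture is of the moment at which its call begins: read the wrist's pose just before it. camera_params takes no time and is no camera call.
- ctrl.job_done(): hands the job in; it is judged then, once.
The state is a dict: "time": time; "joints": joint angles; "qd": joint speeds; "tau": joint torques, N m; "tcp_pos": TCP position; "orientation": TCP orientation; "force": force on the tool from outside, world axes, zero at the start; "ft_torque": the same for the moment, N m; "grip_width": finger opening in m; "grip_force": force on a finger pad.
Only numpy, scipy, OpenCV 4.12 (cv2) and the standard library are available. Lean on these libraries where they do the work, as an engineer would, in place of code of your own. Each camera call takes 0.05 s, during which the arm holds its last target. There are 200 camera calls.

TASK

First switch on the inspection camera's lamp: throw its toggle lever right over to its other stop and leave it there. Then take the one housing that has a round collar out of the tray and finish holding it in the air in the gripper, still, in front of the tilted camera: collar centred on the lens and pointing straight into it, its mouth about 80 mm from the glass, the block not rolled to one side. Leave the two plain blocks, the brass pot and the round tin where they are, and do not touch the camera or its stand.

Things in the scene. Friction and masses are not known exactly. Their poses are not given: they have to be found in the camera images.
- lamp (a joint): Lamp toggle lever, a hinge in rad: 0 = off, leaning 0.5 rad towards the -x side of its grey box; 1.0 = on, leaning 0.5 rad towards the box's +x side. It stops at both ends, turns with light friction (under 1 N at the ball) and stays where it is left.
- lamp_tip (a point): Centre of the black ball (diameter 26 mm) on the end of the lamp's toggle lever. The lever is a steel rod, 10 mm thick, 80 mm from pivot to ball centre.
- lamp_base: Fixed grey lamp switch box, 70 x 50 x 25 mm (x, y, z); origin at the centre of its underside on the table. The lever's pivot lies 22 mm above the origin and the hinge runs along the box's y axis; the lever is thrown from the box's -x side to its +x side. Ball centre is 92 mm above the table at both stops (38 mm to -x or to +x of the origin), 102 mm half-way.
- housing: The housing to present: dark moulded block 60 x 32 x 40 mm (x, y, z), standing in the tray, with a round plain steel collar of 24 mm diameter that juts 22 mm out of its +x end, 20 mm above the underside. The only one of the three blocks with a collar. Origin at the centre of the block's underside; x runs along the block to the collar, z up through its top. About 0.15 kg.
- mouth (a point): Centre of the collar's open end on the housing: 52 mm along x and 20 mm up z from the housing's origin.
- head: Fixed camera head. Origin at the centre of the lens glass, 250 mm above the table; it looks along its own -x, tilted down 0.42 rad, y level. Barrel 34 mm in diameter with a 58 mm white ring lamp; behind (+x) a grey box 75 x 58 x 52 mm from 50 to 125 mm. Held as asked, the housing's axes are parallel to the head's and its mouth is at (-0.08, 0, 0) in the head's frame.
- station: Fixed stand of the camera: aluminium foot 150 x 140 x 12 mm on the table, reaching from 60 mm to -x to 90 mm to +x of the origin, and a steel post of 28 mm diameter 30 mm to +x, 272 mm high. Origin on the table; the lens is 60 mm to -x of it and 250 mm up.
- tray: Fixed blue open tray, 170 x 350 x 30 mm outside, walls and floor 5 mm; origin at the centre of its underside on the table. The three blocks stand in it on its floor, about 105 mm apart along its y.
- plain_a: Bystander: dark block 60 x 32 x 40 mm without collar, standing in the tray; origin at the centre of its underside.
- plain_b: Bystander: a second block like plain_a.
- pot: Bystander: brass pot, 48 mm diameter, 55 mm high, standing on the table; origin under its centre.
- tin: Bystander: flat round tin, 82 mm diameter, 31 mm high, on the table; origin under its centre.

How it is judged:
On the way, in this order (a step that is already met when the one before it is completed fails the run):
1. the lamp lever is on while the housing still stands in the tray (value of joint lamp above 0.85 rad and distance of housing from where it was at the start of the episode below 0.03 m), for 0.2 s.
2. the housing is gripped and lifted clear of the tray (height (world z) of housing above 0.05 m and contact force between the fingers and housing above 1 N), for 0.2 s.
At the end, for the whole second after the job is handed in: Lever beyond 0.85 rad; fingers alone hold the housing, still, over 100 mm up; mouth 60 to 100 mm before the glass, within 15 mm of the lens axis in y and z; housing x and y axes within 0.2 rad of the head's, collar to the lens; other blocks, pot, tin within 30 mm of their starts (value of joint lamp above 0.85 rad and contact force between the fingers and housing above 1 N and contact force between housing and station below 0.2 N and contact force between housing and tray below 0.2 N and contact force between housing and plain_a below 0.2 N and contact force between housing and plain_b below 0.2 N and contact force between housing and lamp_base below 0.2 N and height (world z) of housing above 0.1 m and linear speed of housing below 0.03 m/s and angular speed of housing below 0.2 rad/s and x of mouth in the frame of head between -0.1 and -0.06 m and y of mouth in the frame of head between -0.015 and 0.015 m and z of mouth in the frame of head between -0.015 and 0.015 m and x of housing in the frame of head below -0.1 m and angle between the x axis of housing and the x axis of head, either way round below 0.2 rad and angle between the y axis of housing and the y axis of head, either way round below 0.2 rad and distance of each of plain_a, plain_b, pot, tin from where it was at the start of the episode below 0.03 m); the arm keeps its last pose, push and grip.
It fails at once if a bystander (block) is moved by more than 30 mm (distance of plain_a from where it was at the start of the episode above 0.03 m).
It fails at once if a bystander (block) is moved by more than 30 mm (distance of plain_b from where it was at the start of the episode above 0.03 m).
It fails at once if a bystander (brass pot) is moved by more than 30 mm (distance of pot from where it was at the start of the episode above 0.03 m).
It fails at once if a bystander (round tin) is moved by more than 30 mm (distance of tin from where it was at the start of the episode above 0.03 m).
It fails at once if the camera or its stand is touched (contact force between station and anything else above 1 N).
It also fails if it takes over 51 s, if anything falls off the work surface, if the arm or the gripper's body presses on something with over 40 N, if the wrist force passes 120 N, or if a joint passes its speed limit or range.

## Working session

There is one attempt and no reset: what is moved stays moved. The work goes in short steps, Python scripts to look and compute and a shell command to move; the robot and the scene stay as the last step left them, time stands still between calls to the robot, and variables do not carry over. Pictures are saved under pics/ and viewed, at most 10 in all, crops included, and the job is handed in when it is done.

```bash
ls; mkdir -p pics; python3 - <<'E'
from bench import ctrl
import cv2
print({k:v for k,v in ctrl.read_state().items()})
for n in("top","side","wrist"):
    cv2.imwrite(f"pics/{n}0.png",ctrl.camera(n)); print(n,ctrl.camera_params(n))
E
```

```text
pics
{'time': 0.0, 'joints': array([-1.27047701,  0.41796011, -0.01030525,  1.61413647,  0.00468045,
        1.11070591, -0.05299443]), 'qd': array([-1.23798241e-04, -4.41551298e-04, -4.55627838e-04,  1.23870199e-03,
        3.89804857e-05, -2.15226837e-03,  4.98987155e-04]), 'tau': array([ 1.29575885e-03, -8.51280355e+01,  6.39190581e-01, -4.25964797e+01,
       -4.88855189e-02,  1.90149585e-02,  1.16190981e-04]), 'tcp_pos': array([0.20938473, 0.58849957, 0.20484978]), 'orientation': array([-5.34285120e-01, -3.09569325e+00,  1.85118172e-03]), 'force': array([ 0.31759448, -0.60682227,  0.15003903]), 'ft_torque': array([-0.02430304, -0.01857798,  0.01227619]), 'grip_force': 0.0, 'grip_width': 0.09411545762869036}
top {'fx': 494.14698883870886, 'fy': 494.14698883870886, 'cx': 313.0045322477217, 'cy': 198.50578350925437, 'R': array([[ 1.54925700e-02, -9.99879686e-01,  7.71116043e-04],
       [-9.95480272e-01, -1.54966625e-02, -9.36956885e-02],
       [ 9.36963653e-02,  6.83956202e-04, -9.95600584e-01]]), 't': array([-0.0236454 ,  0.60284965,  1.39996294])}
side {'fx': 489.86801048344705, 'fy': 489.86801048344705, 'cx': 319.54317076118423, 'cy': 195.0235038482265, 'R': array([[ 0.75953867, -0.65032063,  0.01356816],
       [-0.45919853, -0.55085889, -0.69691549],
       [ 0.46069266,  0.52310378, -0.7170249 ]]), 't': array([-0.45502606,  0.39133861,  1.04866198])}
wrist {'fx': 309.70691628693146, 'fy': 309.70691628693146, 'cx': 322.4921789259298, 'cy': 198.75270093667172, 'T_tool_cam': array([[ 3.97809622e-04, -9.57800010e-01, -2.87435179e-01,
         8.28612195e-02],
       [ 9.99999356e-01,  7.54209253e-05,  1.13267695e-03,
         9.45585530e-04],
       [-1.06319937e-03, -2.87435445e-01,  9.57799423e-01,
        -1.79829248e-01],
       [ 0.00000000e+00,  0.00000000e+00,  0.00000000e+00,
         1.00000000e+00]])}
```

View pics/top0.png

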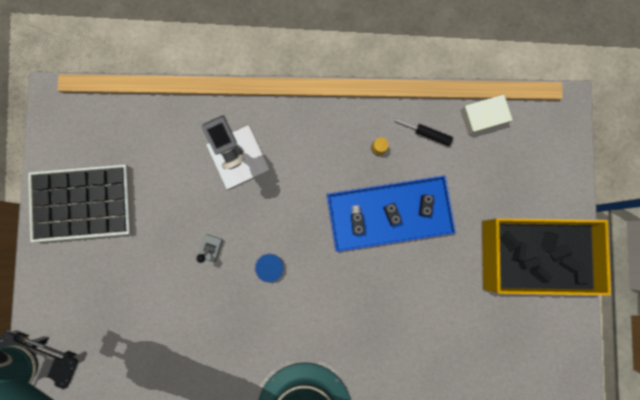

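View pics/side0.png

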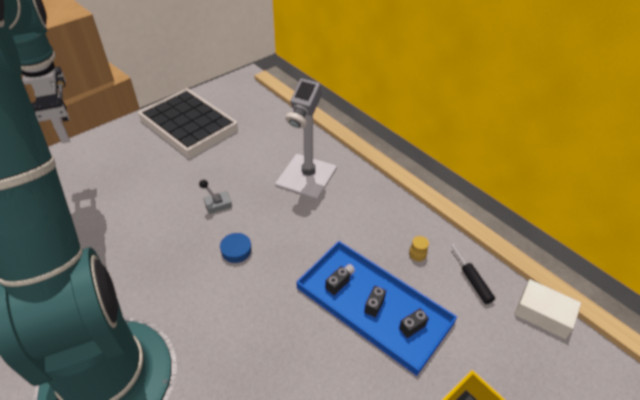

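The top view shows the lever at about (201,258) to (210,247), the housing at about (358,220) with its collar facing up-image, the camera lens at about (232,162) and its foot at about (237,157). I'll enlarge these areas.

```bash
cat > h.py <<'E'
import cv2,numpy as np
from bench import ctrl
from scipy.spatial.transform import Rotation as Ro
P={n:ctrl.camera_params(n) for n in("top","side")}
def proj(n,X):
    p=P[n];c=np.atleast_2d(X)@p["R"].T+p["t"];return np.c_[p["fx"]*c[:,0]/c[:,2]+p["cx"],p["fy"]*c[:,1]/c[:,2]+p["cy"]]
def onz(n,u,v,z):
    p=P[n];d=p["R"].T@np.array([(u-p["cx"])/p["fx"],(v-p["cy"])/p["fy"],1]);o=-p["R"].T@p["t"];return o+d*(z-o[2])/d[2]
def crop(im,u,v,w,h,k):
    return cv2.resize(im[v:v+h,u:u+w],None,fx=k,fy=k,interpolation=cv2.INTER_CUBIC)
E
python3 - <<'E'
from h import *
t=cv2.imread("pics/top0.png");s=cv2.imread("pics/side0.png")
# 2x: station/lamp top, station/lamp side, tray top, tray side
cv2.imwrite("pics/c1.png",np.hstack([crop(t,190,105,100,150+20,4)[:600],crop(s,190,70,160,150,4)[:, :400][:600]]) if 0 else np.hstack([crop(t,190,110,80,120,5),crop(s,270,75,80,120,5)]))
cv2.imwrite("pics/c2.png",np.vstack([np.hstack([crop(t,185,225,50,37,8)[:296],crop(s,190,175,50,37,8)[:296]]),np.hstack([crop(t,335,200,50,37,8)[:296],crop(s,318,258,50,37,8)[:296]])]))
E
```

```text
(no output)
```

View pics/c1.png

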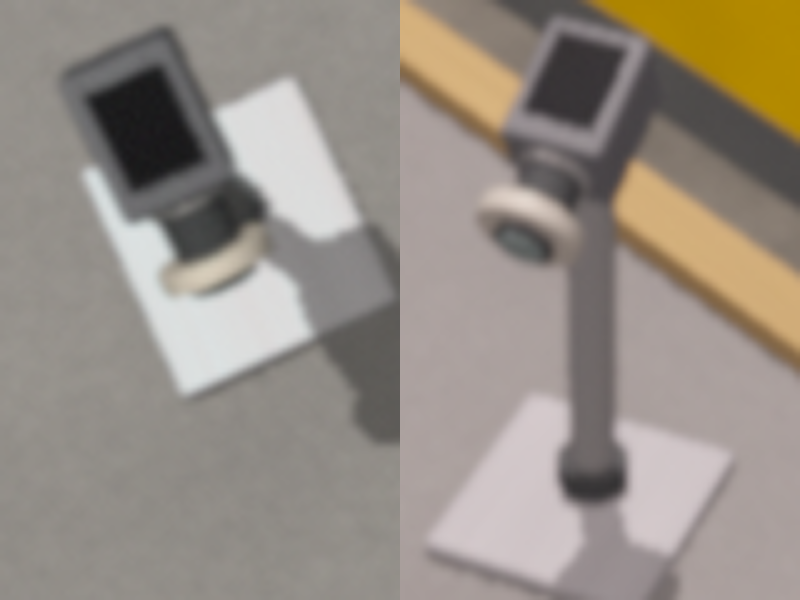

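View pics/c2.png

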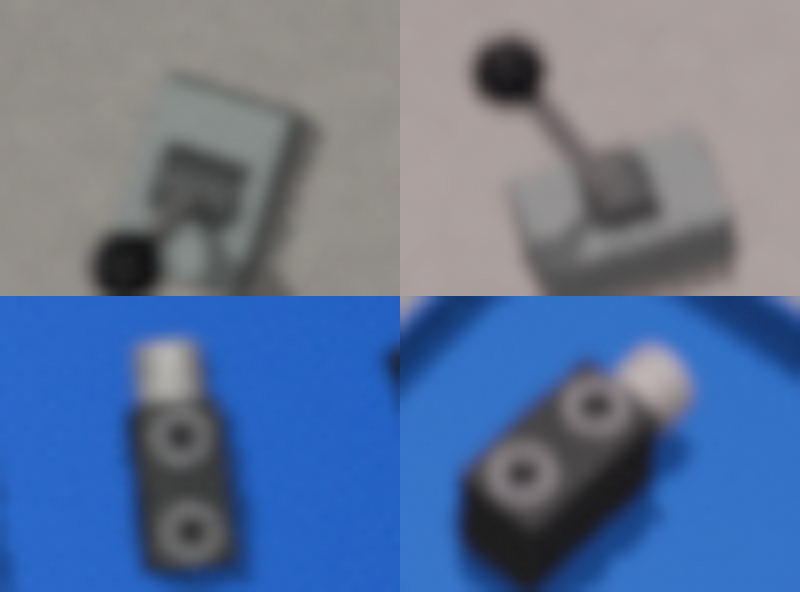

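Crop readings:
- **Camera:** the foot corners and the ring are clear in both views. The lens glass in the side view is at (293,123).
- **Lamp:** the ball is at (200.9,258.1) in the top view and (203.4,183.8) in the side view.
- **Housing:** the two screws are at (357.5,217.3) and (358.8,229.3) in the top view.

Next I fit the poses.

```bash
python3 - <<'E'
from h import *
from scipy.optimize import least_squares
def rz(a):return Ro.from_euler('z',a).as_matrix()
def fit(pts,x0,name):
    f=lambda q:np.concatenate([(proj(n,rz(q[2])@np.array(X)+[q[0],q[1],0])[0]-uv) for n,X,uv in pts])
    r=least_squares(f,x0,loss='soft_l1');print(name,r.x.round(4));print(f(r.x).reshape(-1,2).round(1).tolist());return r.x
S=[("top",(-.06,-.07,.012),(227,189.2)),("top",(-.06,.07,.012),(0,0))]
# right side of head frame (-y) is image right in top
z=.012
S=[("top",(.09,.07,z),(207,144.4)),("top",(.09,-.07,z),(248.4,125.6)),("top",(-.06,.07,z),(227,189.2)),("top",(-.06,-.07,z),(269,169.6)),
("side",(.09,.07,z),(297.4,154)),("side",(.09,-.07,z),(336.6,166.4)),("side",(-.06,.07,z),(275.6,183)),("side",(-.06,0,.25),(293.2,123.2))]
s=fit(S,[.7,.2,.4],"station")
L=[("top",(.035,.025,.025),(206.5,234.4)),("top",(.035,-.025,.025),(222.1,239.75)),("top",(-.038,0,.092),(200.9,258.1)),
("side",(-.038,0,.092),(203.4,183.75)),("side",(-.035,.025,.025),(203.5,197.5)),("side",(.035,.025,.025),(227.5,191.25)),("side",(-.035,-.025,.025),(207.5,208))]
l=fit(L,[.5,.25,-.3],"lamp")
z=.045
H=[("top",(.03,.016,z),(351.6,213.6)),("top",(.03,-.016,z),(361.9,213)),("top",(-.03,.016,z),(353.5,234.25)),("top",(-.03,-.016,z),(364.6,233.6)),
("side",(.015,0,z),(342.4,271.6)),("side",(-.015,0,z),(333.25,279.75)),("top",(.015,0,z),(357.5,217.25)),("top",(-.015,0,z),(358.75,229.25)),("top",(.052,0,.037),(355.9,205.6))]
h=fit(H,[.55,-.1,0],"housing")
print([onz("top",*p)[:2].round(3) for p in((381,146,.055),(270,268,.031))])
E
```

```text
station [0.7107 0.2014 0.4456]
[[-0.7, -0.5], [1.2, -1.1], [-0.3, 0.6], [1.4, 0.5], [-1.1, -1.3], [0.6, -1.2], [-1.3, -0.2], [0.3, 1.6]]
lamp [ 0.4572  0.2775 -0.3223]
[[0.2, -1.2], [0.9, -0.7], [-0.3, 2.9], [-2.7, 1.8], [0.1, -1.2], [0.2, -1.3], [0.1, 0.3]]
housing [ 0.5323 -0.1436  0.1091]
[[-0.1, -0.1], [0.7, -0.5], [0.1, 0.3], [0.2, -0.1], [-0.9, 0.1], [0.0, -0.6], [0.1, 1.0], [-0.1, -0.5], [0.1, -0.1]]
[array([ 0.755, -0.207]), array([0.402, 0.105])]
```

```bash
cat >> h.py <<'E'
def go(*targets):
    s=ctrl.read_state();R=Ro.from_rotvec(s["orientation"]).as_matrix();p=s["tcp_pos"]
    print("t",s["time"],"p",p.round(4),"yaw of -x",np.arctan2(-R[1,0],-R[0,0]).round(3),"tz",R[:,2].round(3),"F",s["force"].round(1),"w",s["grip_width"].round(4),s["grip_force"])
    for t in targets: print(t,"tool delta mm",(1e3*R.T@(np.array(t)-p)).round(1))
E
python3 - <<'E'
from h import *
from scipy.optimize import least_squares
f=lambda X:np.r_[proj("top",X)[0]-[200.9,258.1],proj("side",X)[0]-[203.4,183.75]]
r=least_squares(f,[.42,.29,.09]);print("ball",r.x.round(4),r.fun.round(1))
go((.362,.309,.20),(.362,.309,.078))
t=[onz("top",*p,.03)[:2].round(4) for p in((328,194),(445,177),(454,234),(338,251))];print(t,np.mean(t,0))
E
```

```text
ball [0.4292 0.2884 0.0946] [ 0. -0. -0.  0.]Traceback (most recent call last):
  File "<stdin>", line 5, in <module>
  File "h.py", line 13, in go
    print("t",s["time"],"p",p.round(4),"yaw of -x",np.arctan2(-R[1,0],-R[0,0]).round(3),"tz",R[:,2].round(3),"F",s["force"].round(1),"w",s["grip_width"].round(4),s["grip_force"])
                                                                                                                                         ^^^^^^^^^^^^^^^^^^^^^
AttributeError: 'float' object has no attribute 'round'
```

```bash
sed -i 's/s\["grip_width"\].round(4)/round(s["grip_width"],4)/' h.py
python3 - <<'E'
from h import *
go((.366,.309,.20),(.366,.309,.078))
t=[onz("top",*p,.03)[:2].round(4) for p in((328,194),(445,177),(454,234),(338,251))];print(t,np.mean(t,0))
E
```

```text
t 0.15 p [0.2094 0.5886 0.205 ] yaw of -x -0.342 tz [-0.    -0.001 -1.   ] F [-0.5 -0.6 -0. ] w 0.0939 0.0
(0.366, 0.309, 0.2) tool delta mm [-241.2 -211.     5.2]
(0.366, 0.309, 0.078) tool delta mm [-241.2 -210.8  127.2]
[array([ 0.6167, -0.0574]), array([ 0.6716, -0.396 ]), array([ 0.507 , -0.4202]), array([ 0.4534, -0.0881])] [ 0.562175 -0.240425]
```

```bash
python3 -m handwheel '[[-0.024,-0.021,0,0,1],[-0.024,-0.021,0,0,1],[-0.024,-0.021,0,0,1],[-0.024,-0.021,0,0,1],[-0.024,-0.021,0,0,1],[-0.024,-0.021,0,0,1],[-0.024,-0.021,0,0,1],[-0.024,-0.021,0,0,1],[-0.024,-0.021,0,0,1],[-0.024,-0.021,0,0,1]]'
python3 -m handwheel '[[0,0,0.03,0,1],[0,0,0.03,0,1],[0,0,0.03,0,1],[0,0,0.03,0,1],[0,0,0.006,0,1],[0,0,0,0,1],[0,0,0,0,1]]'
python3 - <<'E'
from h import *
go((.4292,.2884,.078),(.4572,.2775,.078))
cv2.imwrite("pics/l1.png",crop(ctrl.camera("side"),140,90,160,120,5))
E
```

```text
time: 0.98
tcp_pos: [0.3656, 0.309, 0.2055]
orientation: [-0.534, -3.096, 0.0]
force: [1.4, 0.1, 0.7]
grip_width: 0.0307
grip_force: 0.0
time: 1.57
tcp_pos: [0.3656, 0.3108, 0.0804]
orientation: [0.534, 3.096, 0.0]
force: [-0.4, 0.5, 0.0]
grip_width: 0.0006
grip_force: 0.0
t 1.5667 p [0.3656 0.3108 0.0804] yaw of -x -0.342 tz [ 0.  0. -1.] F [-0.4  0.5  0. ] w 0.0006 0.0
(0.4292, 0.2884, 0.078) tool delta mm [-67.5   0.2   2.4]
(0.4572, 0.2775, 0.078) tool delta mm [-97.5  -0.7   2.4]
```

View pics/l1.png

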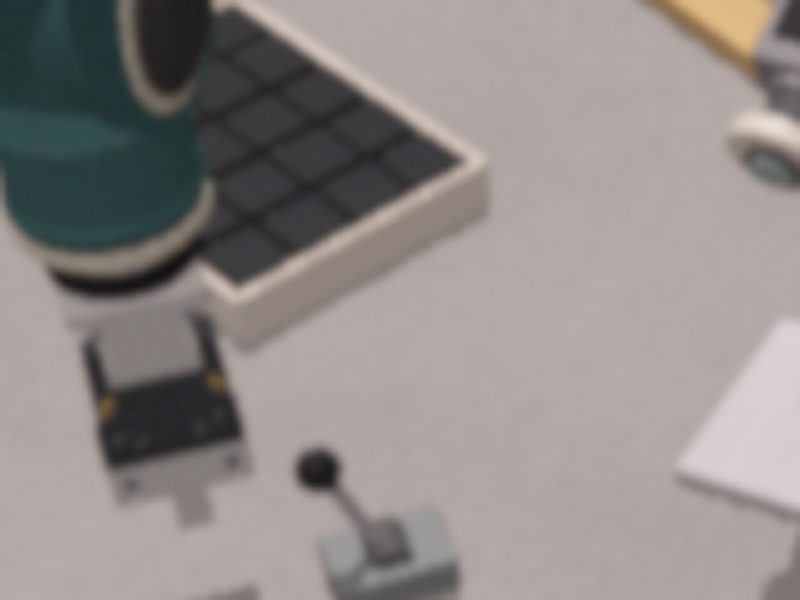

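The shut fingers hang at about (195,500) in the crop, right behind the ball at (318,468) and in line with it. Pushing along tool -x.

```bash
python3 -m handwheel '[[-0.02,0,0.002,0,1],[-0.02,0,0,0,1],[-0.015,0,0,0,1],[-0.012,0,0,0,1],[-0.012,0,0,0,1],[-0.01,0,0,0,1],[-0.008,0,0,0,1],[-0.006,0,0,0,1],[-0.003,0,0,0,1],[0,0,0,0,1]]'
python3 -m handwheel '[[-0.003,0,0,0,1],[0,0,0,0,1]]' | grep force
python3 - <<'E'
from h import *
go()
cv2.imwrite("pics/l2.png",np.hstack([crop(ctrl.camera("side"),180,150,80,100,5),crop(ctrl.camera("top"),180,200,80,100,5)]))
E
```

```text
time: 2.45
tcp_pos: [0.4654, 0.2748, 0.0774]
orientation: [0.535, 3.096, -0.0]
force: [-0.0, -0.2, -0.7]
grip_width: 0.0007
grip_force: 0.0
force: [-0.6, 0.8, 0.8]
grip_force: 0.3
t 2.6167 p [0.4679 0.274  0.0774] yaw of -x -0.342 tz [-0. -0. -1.] F [-0.6  0.8  0.8] w 0.0002 0.2648232690989971
```

View pics/l2.png

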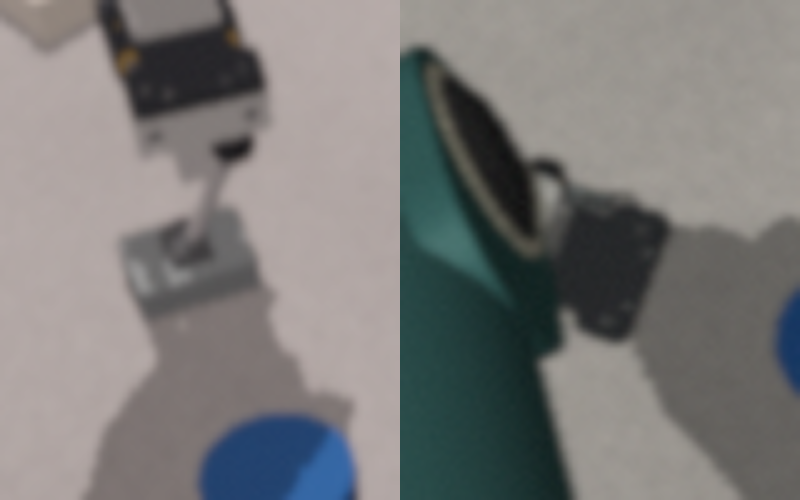

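The ball, at (232,148) in the crop, has gone over the top and leans to +x. There is no stop force yet, so I keep going in small steps.

```bash
for i in 1; do python3 -m handwheel '[[-0.004,0,0,0,1],[0,0,0,0,1]]' | grep -E "force|pos"; python3 -m handwheel '[[-0.003,0,0,0,1],[0,0,0,0,1]]'| grep -E "force|pos"; done
```

```text
tcp_pos: [0.4713, 0.2729, 0.0774]
force: [-4.8, 1.8, 2.2]
grip_force: 2.3
tcp_pos: [0.472, 0.2728, 0.0772]
force: [-18.3, 3.6, 9.4]
grip_force: 9.5
```

```bash
python3 -m handwheel '[[0.004,0,0,0,1],[0.015,0,0,0,1],[0.02,0,-0.01,0,1],[0,0,-0.03,0,1],[0,0,-0.035,0,1],[0,0,-0.03,0,0.2],[0,0,0,0,-0.2]]'
python3 - <<'E'
from h import *
go((.532,-.1436,.18))
E
```

```text
time: 3.63
tcp_pos: [0.4392, 0.2864, 0.188]
orientation: [0.533, 3.091, 0.009]
force: [0.5, -0.2, 0.5]
grip_width: 0.0103
grip_force: 0.0
t 3.6333 p [0.4392 0.2864 0.188 ] yaw of -x -0.342 tz [ 0.006  0.005 -1.   ] F [ 0.5 -0.2  0.5] w 0.0103 0.0
(0.532, -0.1436, 0.18) tool delta mm [-231.5 -374.1    6.5]
```

```bash
python3 -m handwheel '[[-0.02,-0.034,0,0,-0.2],[-0.02,-0.034,0,0,-0.2],[-0.02,-0.034,0,0,-0.2],[-0.02,-0.034,0,0,-0.2],[-0.02,-0.034,0,0,-0.2],[-0.02,-0.034,0,0,-0.2],[-0.02,-0.034,0,0,-0.2],[-0.02,-0.034,0,0,-0.2],[-0.02,-0.034,0,0,-0.2],[-0.02,-0.034,0,0,-0.2]]' | grep pos
python3 -m handwheel '[[0,0,0,-0.113,-0.2],[0,0,0,-0.113,-0.2],[0,0,0,-0.113,-0.2],[0,0,0,-0.113,-0.2],[0,0,0,0,-0.2],[0,0,0,0,-0.2]]'|grep pos
python3 - <<'E'
from h import *
go((.532,-.1436,.06),(.532,-.1436,.013))
cv2.imwrite("pics/w1.png",ctrl.camera("wrist"))
cv2.imwrite("pics/l3.png",crop(ctrl.camera("top"),185,215,60,60,10))
E
```

```text
tcp_pos: [0.512, -0.104, 0.1826]
tcp_pos: [0.512, -0.1023, 0.1824]
t 4.9667 p [ 0.512  -0.1023  0.1824] yaw of -x 0.107 tz [ 0.  0. -1.] F [-0.8 -0.7 -0.1] w 0.0563 0.0
(0.532, -0.1436, 0.06) tool delta mm [-15.5 -43.1 122.4]
(0.532, -0.1436, 0.013) tool delta mm [-15.4 -43.1 169.4]
```

View pics/w1.png

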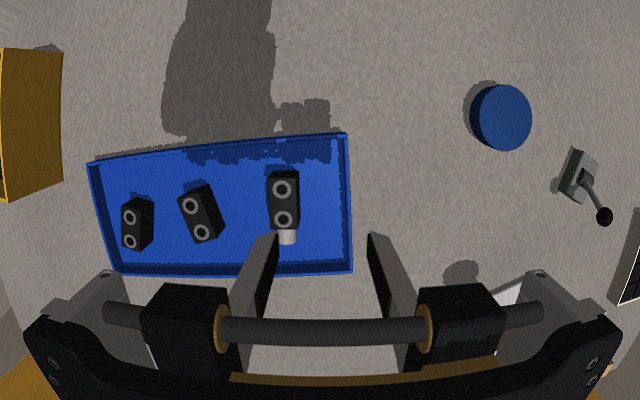

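The wrist view shows the lever thrown to its far side, with the ball at (604,216). The housing's screws are at (282,189) and (283,219), and the collar tip is at (287,240). I'll cross-check the housing position from these.

```bash
cat >> h.py <<'E'
W=ctrl.camera_params("wrist")
def wz(u,v,z):
    s=ctrl.read_state();R=Ro.from_rotvec(s["orientation"]).as_matrix();T=W["T_tool_cam"]
    d=np.array([u-W["cx"],v-W["cy"]])/W["fx"];r=np.hypot(*d);d=np.r_[d*np.sin(r)/r,np.cos(r)]
    d=R@T[:3,:3]@d;o=R@T[:3,3]+s["tcp_pos"];return o+d*(z-o[2])/d[2]
E
python3 - <<'E'
from h import *
a=wz(282,189,.045);b=wz(283,219,.045);print(a,b,(a+b)/2,np.arctan2(*(b-a)[1::-1]))
E
```

```text
[ 0.51855193 -0.1445143   0.045     ] [ 0.55246875 -0.14110469  0.045     ] [ 0.53551034 -0.1428095   0.045     ] 0.10019217826709156
```

```bash
python3 -m handwheel '[[-0.0175,-0.03,0,0,-0.2],[0,-0.0127,0.03,0,-0.2],[0,0,0.04,0,-0.2],[0,0,0.03,0,-0.2],[0,0,0.02,0,-0.2],[0,0,0,0,-0.2],[0,0,0,0,-0.2]]'
python3 - <<'E'
from h import *
go((.534,-.1432,.0135))
E
```

```text
time: 5.65
tcp_pos: [0.534, -0.1431, 0.0623]
orientation: [0.17, -3.135, 0.0]
force: [0.8, 0.6, 0.4]
grip_width: 0.0564
grip_force: 0.0
t 5.65 p [ 0.534  -0.1431  0.0623] yaw of -x 0.108 tz [-0.002 -0.    -1.   ] F [0.8 0.6 0.4] w 0.0564 0.0
(0.534, -0.1432, 0.0135) tool delta mm [-0.1 -0.1 48.8]
```

```bash
python3 -m handwheel '[[0,0,0.02,0,-0.2],[0,0,0.018,0,-0.2],[0,0,0.01,0,-0.2],[0,0,0,0,-0.2],[0,0,0,0,0.5],[0,0,0,0,1],[0,0,0,0,1],[0,0,0,0,1],[0,0,0,0,1]]'
python3 -m handwheel '[[0,0,-0.02,0,1],[0,0,-0.03,0,1],[0,0,-0.03,0,1],[0,0,0,0,1],[0,0,0,0,1],[0,0,0,0,1]]'
```

```text
time: 6.4
tcp_pos: [0.5348, -0.1432, 0.0153]
orientation: [-0.173, 3.136, -0.0]
force: [-1.1, 0.1, 8.4]
grip_width: 0.0317
grip_force: 30.0
time: 6.9
tcp_pos: [0.5341, -0.1429, 0.0942]
orientation: [0.173, -3.137, -0.0]
force: [0.2, 0.3, -1.7]
grip_width: 0.0316
grip_force: 30.0
```

```bash
python3 -m handwheel '[[0,0,0,-0.055,1],[-0.022,0,0,0,1],[-0.022,0,0,0,1],[-0.022,0,0.01,0,1],[0,0,0.02,0,1],[0,0,0.018,0,1],[0,0,0,0,1],[0,0,0,0,1]]'
python3 - <<'E'
from h import *
go()
cv2.imwrite("pics/t1.png",np.hstack([crop(ctrl.camera("side"),320,215,80,100,5),crop(ctrl.camera("wrist"),250,140,80,100,5)]))
E
```

```text
time: 7.57
tcp_pos: [0.5982, -0.1323, 0.045]
orientation: [0.258, -3.128, -0.001]
force: [0.5, -0.6, -1.1]
grip_width: 0.032
grip_force: 30.0
t 7.5667 p [ 0.5982 -0.1323  0.045 ] yaw of -x 0.165 tz [-0.003  0.    -1.   ] F [ 0.5 -0.6 -1.1] w 0.032 29.99975860118866
```

View pics/t1.png

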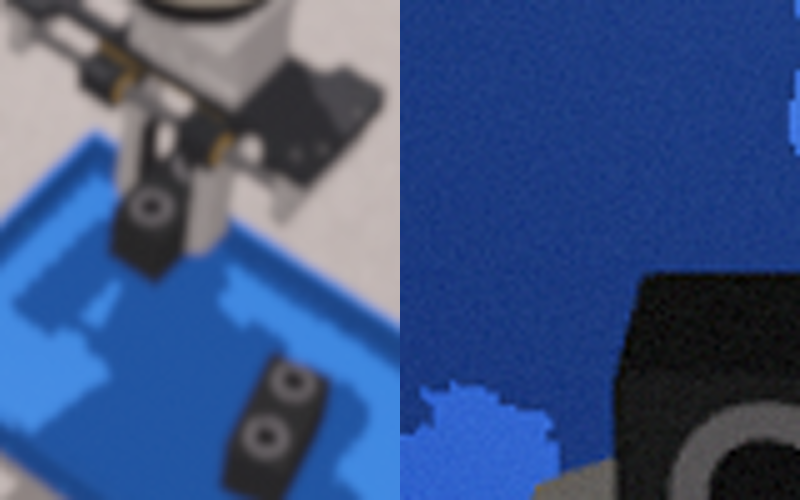

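The side view shows the block level in the fingers just inside the far wall. The wrist view shows its rear face, with the bottom edge at v≈194.5 and the top edge at v≈215, and I can use those to measure tilt. Now I press its front underside down on the wall.

```bash
for i in 1; do python3 -m handwheel '[[0,0,0.004,0,1],[0,0,0,0,1]]' | grep -E "pos|ce: \["; python3 -m handwheel '[[0,0,0.002,0,1],[0,0,0,0,1]]' | grep -E "pos|ce: \["; python3 -m handwheel '[[0,0,0.002,0,1],[0,0,0,0,1]]' | grep -E "pos|ce: \[";  python3 -m handwheel '[[0,0,0.002,0,1],[0,0,0,0,1]]' | grep -E "pos|ce: \["; done
python3 - <<'E'
from h import *
cv2.imwrite("pics/t2.png",crop(ctrl.camera("wrist"),230,140,120,100,5))
E
```

```text
tcp_pos: [0.5996, -0.1323, 0.0428]
force: [-0.1, -1.3, -1.1]
tcp_pos: [0.5994, -0.1323, 0.0406]
force: [-0.8, -1.2, -0.9]
tcp_pos: [0.5995, -0.1324, 0.0391]
force: [-4.2, 1.2, 9.8]
tcp_pos: [0.5995, -0.1324, 0.0373]
force: [-7.1, 1.1, 13.8]
```

View pics/t2.png

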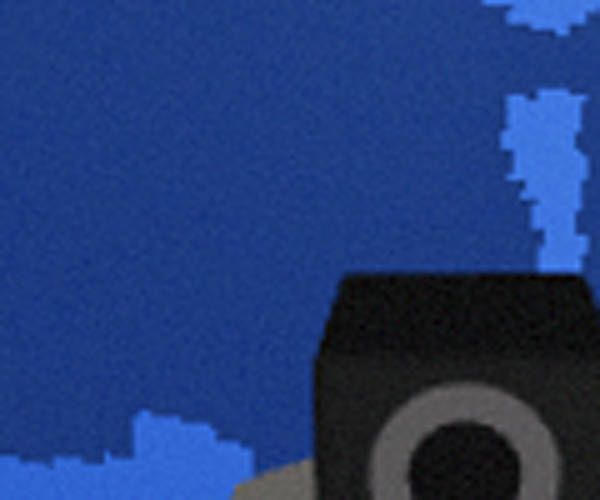

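```bash
cat >> h.py <<'E'
def wproj(f,u):  # forward/up relative to grasp point -> pixel v
    T=W["T_tool_cam"];c=T[:3,:3].T@(np.array([-f,0,-.019-u])-T[:3,3]);r=np.arctan2(np.hypot(*c[:2]),c[2])
    return W["cy"]+W["fy"]*r*c[1]/np.hypot(*c[:2])
from scipy.optimize import least_squares
def edge(q,zb):  # q=gx,h,theta ; grasp point at (gx,h) of block; zb height of corner at rear
    x,z=-.03-q[0],zb-q[1];return wproj(x*np.cos(q[2])-z*np.sin(q[2]),x*np.sin(q[2])+z*np.cos(q[2]))
def tilt(vb,vt,gx,h):
    r=least_squares(lambda q:[edge((q[0],h,q[1]),0)-vb,edge((q[0],h,q[1]),.04)-vt],[gx,0.1],x_scale=[.01,.1]);print("gx,theta",r.x,"res",r.fun)
E
python3 - <<'E'
from h import *
r=least_squares(lambda q:[edge((q[0],q[1],0),0)-194.5,edge((q[0],q[1],0),.04)-215],[0,.026],x_scale=.01);print(r.x,r.fun)
for th in(0,.1,.2,.3,.42,.5): print(th,edge((0,.029,th),0),edge((0,.029,th),.04))
tilt(194.5,215,0,.029);tilt(194.6,211.3,0,.029)
E
for i in 1 ; do python3 -m handwheel '[[0,0,0.002,0,1],[0,0,0,0,1]]' | grep -E "pos|ce: \["; python3 -m handwheel '[[0,0,0.002,0,1],[0,0,0,0,1]]' | grep -E "pos|ce: \["; python3 -m handwheel '[[0,0,0.002,0,1],[0,0,0,0,1]]' | grep -E "pos|ce: \[";done
python3 - <<'E'
from h import *
cv2.imwrite("pics/t3.png",crop(ctrl.camera("wrist"),230,140,120,100,5))
E
```

```text
[-0.00356196  0.03564159] [0. 0.]
0 191.986060509717 212.83844318289698
0.1 195.34206126487493 209.1817809288218
0.2 199.11099469278702 206.14894320344317
0.3 203.24831195241907 203.74780974801814
0.42 208.64011652965274 201.6948581645286
0.5 212.46158715825385 200.81781432526088
gx,theta [-0.00142072  0.01151494] res [ 5.96855898e-13 -1.10844667e-12]
gx,theta [-0.00040954  0.0609032 ] res [5.68434189e-14 5.68434189e-14]
tcp_pos: [0.5995, -0.1324, 0.0354]
force: [-6.2, 1.1, 13.4]
tcp_pos: [0.5995, -0.1324, 0.0334]
force: [-6.8, 1.1, 13.7]
tcp_pos: [0.5996, -0.1324, 0.0313]
force: [-7.1, 1.2, 14.1]
```

View pics/t3.png

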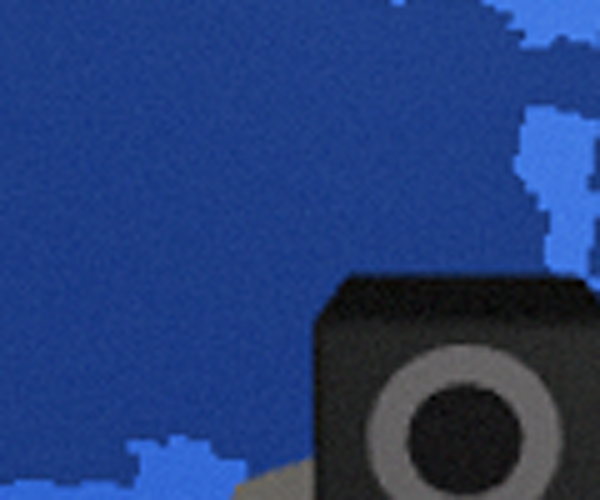

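```bash
cat >> h.py <<'E'
def tilth(vb,vt,gx=-.001):
    r=least_squares(lambda q:[edge((gx,q[0],q[1]),0)-vb,edge((gx,q[0],q[1]),.04)-vt],[.029,0.1],x_scale=[.01,.1]);print("h,theta",r.x,"res",r.fun)
E
python3 - <<'E'
from h import *
tilt(195.2,205,0,.029)
tilth(194.5,215);tilth(194.6,211.3);tilth(195.2,205)
E
for i in 1 ; do python3 -m handwheel '[[0,0,0.002,0,1],[0,0,0,0,1]]' | grep -E "pos|ce: \["; python3 -m handwheel '[[0,0,0.002,0,1],[0,0,0,0,1]]' | grep -E "pos|ce: \["; python3 -m handwheel '[[0,0,0.002,0,1],[0,0,0,0,1]]' | grep -E "pos|ce: \[";done
python3 - <<'E'
from h import *
im=ctrl.camera("wrist");cv2.imwrite("pics/t4.png",crop(im,230,140,120,100,5))
g=im[185:235,305:345].astype(float).mean((1,2));print(g.round(0))
g=cv2.imread("pics/t3.png")[::5,300:550].astype(float).mean((1,2));print(g.round(0)[45:95])
E
```

```text
gx,theta [0.00134797 0.15181553] res [2.84217094e-14 2.84217094e-14]
h,theta [0.02763187 0.01387251] res [ 0.00000000e+00 -2.84217094e-14]
h,theta [0.03131017 0.05772488] res [ 0.00000000e+00 -2.84217094e-14]
h,theta [0.04358732 0.14029103] res [8.86757334e-12 1.49782409e-11]
tcp_pos: [0.5996, -0.1324, 0.0294]
force: [-5.9, 1.9, 13.9]
tcp_pos: [0.5997, -0.1324, 0.0274]
force: [-5.7, 1.1, 13.8]
tcp_pos: [0.5997, -0.1324, 0.0254]
force: [-5.7, 1.6, 13.8]
[82. 83. 80. 78. 79. 79. 80. 79. 79. 81. 68. 39. 19. 30. 38. 43. 45. 51.
 64. 73. 79. 84. 88. 91. 95. 88. 78. 71. 70. 65. 64. 63. 62. 59. 58. 58.
 58. 58. 58. 59. 59. 62. 63. 63. 66. 68. 73. 80. 89. 92.]
[75. 75. 76. 76. 76. 76. 76. 76. 78. 69. 48. 28. 23. 24. 23. 22. 21. 20.
 21. 26. 31. 35. 38. 37. 43. 53. 60. 64. 68. 71. 74. 74. 70. 63. 58. 55.
 53. 52. 50. 49. 48. 48. 47. 46. 47. 47. 48. 49. 51. 53.]
```

```bash
python3 - <<'E'
from h import *
tilt(196,198.3,0,.029);tilth(196,198.3)
E
for i in 1 ; do python3 -m handwheel '[[0,0,0.002,0,1],[0,0,0,0,1]]' | grep -E "pos|ce: \["; python3 -m handwheel '[[0,0,0.002,0,1],[0,0,0,0,1]]' | grep -E "pos|ce: \["; python3 -m handwheel '[[0,0,0.002,0,1],[0,0,0,0,1]]' | grep -E "pos|ce: \[";done
python3 - <<'E'
from h import *
im=ctrl.camera("wrist");cv2.imwrite("pics/t5.png",crop(im,230,160,120,100,5))
E
```

```text
gx,theta [0.00348286 0.25260307] res [1.42108547e-13 1.70530257e-13]
h,theta [0.11542602 0.23662148] res [0. 0.]
tcp_pos: [0.5998, -0.1324, 0.0234]
force: [-5.5, 1.5, 13.1]
tcp_pos: [0.5998, -0.1324, 0.0214]
force: [-5.2, 2.6, 13.7]
tcp_pos: [0.5999, -0.1324, 0.0195]
force: [-5.1, 1.3, 13.3]
```

View pics/t5.png

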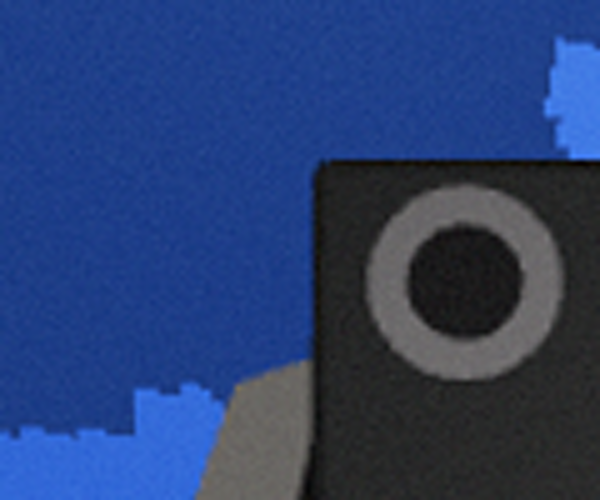

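The rear face is now hidden, the top rear edge is at v≈192, the rear ring is centred at about (322.4,216.4), and the left edge is at u≈293. That puts the tilt near 0.35 rad. I'll press 4 mm more and measure numerically, because I've reached my picture limit.

```bash
python3 -m handwheel '[[0,0,0.002,0,1],[0,0,0,0,1]]' | grep -E "pos|ce: \["; python3 -m handwheel '[[0,0,0.002,0,1],[0,0,0,0,1]]' | grep -E "pos|ce: \["
cat >> h.py <<'E'
def wp3(f,l,u):
    T=W["T_tool_cam"];c=T[:3,:3].T@(np.array([-f,l,-.019-u])-T[:3,3]);n=np.hypot(*c[:2]);r=np.arctan2(n,c[2])
    return np.array([W["cx"],W["cy"]])+W["fx"]*r*c[:2]/n
def pt(q,x,y,z):
    x,z=x-q[0],z-q[1];return wp3(x*np.cos(q[2])-z*np.sin(q[2]),y,x*np.sin(q[2])+z*np.cos(q[2]))
def fit3(ve,vr,wpx,contact=None):
    def f(q):
        r=[(pt(q,-.03,0,.04)[1]-ve)/.4,(pt(q,-.017,0,.04)[1]-vr)/.7,(abs(pt(q,-.03,.016,.04)[0]-pt(q,-.03,-.016,.04)[0])-wpx)/.5]
        if contact is not None:  # underside line passes through (d,dz) rel grasp pt
            d,dz=contact;r.append((-d*np.sin(q[2])+dz*np.cos(q[2])+q[1])/.0015)
        return r
    r=least_squares(f,[0,.025,.3],x_scale=[.01,.01,.1]);print("gx,h,th",r.x.round(4),"res",np.round(r.fun,2));return r.x
def meas():
    im=ctrl.camera("wrist").astype(float);s=im.sum(2)
    col=s[170:260,318:327].mean(1);print("col v170..",col.round(0).astype(int).tolist())
    # blue-minus-red marks tray/background; print row profile just below the edge
    b=(im[...,0]-im[...,2]);return im,s,b
E
python3 - <<'E'
from h import *
im,s,b=meas()
for v in(194,196): print(v,"u280..",b[v,280:365].astype(int).tolist())
fit3(192.1,216.4,58.8);fit3(192.1,216.4,58.8,(.0243,.030-.0195-.019))
E
```

```text
tcp_pos: [0.5999, -0.1324, 0.0176]
force: [-5.3, 0.9, 14.4]
tcp_pos: [0.6005, -0.1323, 0.0165]
force: [-7.9, 2.4, 28.4]
col v170.. [237, 237, 236, 241, 240, 237, 239, 241, 236, 234, 238, 233, 238, 237, 232, 236, 230, 236, 241, 183, 108, 74, 93, 92, 124, 230, 312, 301, 304, 304, 304, 305, 283, 111, 69, 67, 68, 76, 66, 74, 70, 72, 71, 71, 70, 72, 69, 70, 68, 75, 72, 76, 75, 72, 80, 135, 295, 318, 316, 320, 318, 320, 328, 250, 140, 109, 108, 119, 115, 110, 115, 112, 115, 114, 112, 114, 118, 119, 118, 115, 114, 116, 120, 119, 120, 120, 119, 118, 119, 122]
194 u280.. [110, 106, 112, 108, 112, 109, 110, 108, 109, 108, 109, 116, 65, -3, -1, 2, -3, 2, 1, -1, 2, 2, -1, 1, 0, 0, 1, -2, 1, 0, 0, 1, 0, -1, 1, 0, 0, -1, 0, 2, 0, 3, -2, 0, -2, -2, 0, 2, 1, 3, 0, -3, 2, 2, 2, 4, 1, 2, 3, -1, 2, -2, 0, -1, 4, 2, 3, 2, -1, 3, 3, 1, -8, 119, 172, 169, 111, 108, 109, 112, 108, 109, 107, 112, 105]
196 u280.. [108, 106, 108, 106, 108, 109, 112, 107, 111, 108, 110, 112, 65, -4, -1, 0, -3, 3, -1, -1, 2, 0, 1, 3, 2, 0, 0, 3, 1, 1, 1, 0, 0, 1, 2, 0, 3, 0, -2, -3, -1, -1, 0, 1, 0, 1, 1, 0, -1, -1, 1, 5, 0, -2, 1, 2, 1, 2, 1, 0, 1, 0, 1, -1, 4, 2, 2, 2, 2, -1, 3, -2, -7, 122, 167, 168, 115, 106, 108, 107, 108, 107, 108, 109, 106]
gx,h,th [0.0057 0.028  0.3485] res [ 0.18 -0.32  0.09]
gx,h,th [0.0022 0.0204 0.5598] res [ 0.48 -0.83  0.42  0.19]
```

```bash
python3 - <<'E'
from h import *
fit3(189.4,214.2,60.2);fit3(189.4,214.2,60.2,(.0243,.030-.0165-.019))
E
python3 -m handwheel '[[0,0,-0.01,0,1],[0,0,-0.03,0,1],[0,0,-0.04,0,1],[0,0,-0.04,0,1],[0,0,-0.04,0,1],[0,0,0,0,1],[0,0,0,0,1],[0,0,0,0,1]]'
python3 - <<'E'
from h import *
im,s,b=meas()
for v in(192,194,197): print(v,"u280..",s[v,285:300].astype(int).tolist(),s[v,345:360].astype(int).tolist())
np.save("w.npy",im)
for n in("side","top"): np.save(n+".npy",ctrl.camera(n))
go()
E
```

```text
gx,h,th [0.007  0.0243 0.3415] res [ 0.14 -0.25  0.07]
gx,h,th [0.0032 0.0173 0.5324] res [ 0.39 -0.68  0.32  0.14]
time: 11.08
tcp_pos: [0.5992, -0.1321, 0.1742]
orientation: [0.259, -3.131, -0.0]
force: [0.8, -0.1, -1.2]
grip_width: 0.0322
grip_force: 30.0
col v170.. [340, 342, 345, 343, 343, 341, 343, 340, 342, 341, 338, 342, 341, 338, 341, 338, 338, 341, 346, 268, 133, 43, 72, 72, 82, 173, 241, 231, 232, 231, 233, 240, 229, 82, 51, 52, 49, 50, 59, 51, 46, 58, 52, 53, 54, 48, 53, 53, 55, 48, 58, 59, 58, 49, 67, 90, 227, 247, 249, 245, 244, 249, 254, 193, 109, 85, 88, 84, 85, 87, 84, 83, 87, 88, 86, 84, 89, 88, 88, 90, 87, 90, 91, 89, 88, 90, 90, 88, 91, 86]
192 u280.. [317, 319, 315, 313, 319, 318, 340, 288, 199, 37, 42, 62, 70, 74, 56] [73, 69, 45, 65, 50, 52, 40, 136, 292, 358, 365, 349, 345, 349, 348]
194 u280.. [318, 314, 326, 320, 318, 324, 336, 226, 71, 40, 61, 60, 73, 60, 72] [70, 62, 101, 81, 77, 54, 58, 13, 236, 375, 346, 347, 350, 356, 359]
197 u280.. [325, 323, 322, 329, 312, 315, 333, 208, 23, 49, 57, 90, 79, 70, 82] [68, 96, 86, 85, 93, 80, 65, 35, 228, 369, 343, 354, 353, 350, 355]
t 11.2333 p [ 0.5987 -0.1322  0.1731] yaw of -x 0.165 tz [-0.002  0.    -1.   ] F [ 1.3 -0.1 -0.9] w 0.0319 29.999670088291168
```

```bash
python3 - <<'E'
from h import *
im=np.load("w.npy");s=im.sum(2)
print("v230..",s[230:350,318:327].mean(1).astype(int).tolist())
for q in((.007,.0243,.3415),(.0045,.021,.43),(.0032,.0173,.5324)):
    print(q,[pt(q,x,0,z)[1].round(1) for x,z in((-.03,.04),(-.017,.04),(.017,.04),(.03,.04),(.052,.032))])
E
```

```text
v230.. [243, 248, 254, 192, 108, 84, 88, 83, 85, 87, 84, 82, 86, 88, 86, 84, 89, 87, 88, 90, 87, 90, 90, 89, 88, 89, 90, 88, 90, 86, 94, 133, 241, 263, 258, 259, 257, 258, 267, 174, 92, 59, 60, 61, 65, 62, 61, 57, 60, 64, 67, 62, 62, 61, 64, 63, 66, 64, 64, 59, 62, 66, 195, 298, 325, 332, 324, 296, 265, 246, 109, 102, 93, 63, 166, 340, 390, 384, 390, 396, 441, 516, 512, 515, 522, 530, 527, 541, 563, 324, 99, 68, 86, 94, 103, 106, 112, 114, 120, 123, 119, 128, 134, 134, 139, 139, 142, 145, 145, 147, 144, 141, 138, 139, 130, 118, 236, 395, 431, 427]
(0.007, 0.0243, 0.3415) [np.float64(189.4), np.float64(214.0), np.float64(277.5), np.float64(300.7), np.float64(332.4)]
(0.0045, 0.021, 0.43) [np.float64(191.2), np.float64(215.7), np.float64(280.6), np.float64(304.8), np.float64(339.4)]
(0.0032, 0.0173, 0.5324) [np.float64(189.5), np.float64(213.7), np.float64(279.7), np.float64(305.1), np.float64(343.5)]
```

```bash
python3 - <<'E'
from h import *
def f(q):
    w=lambda x:abs(pt(q,x,.016,.04)[0]-pt(q,x,-.016,.04)[0])
    return [(pt(q,-.03,0,.04)[1]-189.4)/.4,(pt(q,-q[3],0,.04)[1]-214.2)/.4,(pt(q,q[3],0,.04)[1]-280.4)/.4,(pt(q,.03,0,.04)[1]-303.8)/.5,(w(-.03)-60.6)/.6]
r=least_squares(f,[0,.02,.4,.017],x_scale=[.01,.01,.1,.01]);J=r.jac;print(r.x.round(4),r.fun.round(2),np.sqrt(np.diag(np.linalg.inv(J.T@J))).round(4))
E
```

```text
[0.0056 0.0201 0.4016 0.0172] [ 0.66 -0.43 -0.44  0.26  0.66] [0.0007 0.0009 0.0398 0.0002]
```

```bash
python3 - <<'E'
from h import *
go((.498,.0998,.1803))
E
```

```text
t 11.2333 p [ 0.5987 -0.1322  0.1731] yaw of -x 0.165 tz [-0.002  0.    -1.   ] F [ 1.3 -0.1 -0.9] w 0.0319 29.999670088291168
(0.498, 0.0998, 0.1803) tool delta mm [ 61.2 245.4  -6.9]
```

```bash
python3 -m handwheel '[[0.006,0.0245,0,0,1],[0.006,0.0245,0,0,1],[0.006,0.0245,0,0,1],[0.006,0.0245,0,0,1],[0.006,0.0245,0,0,1],[0.006,0.0245,0,0,1],[0.006,0.0245,0,0,1],[0.006,0.0245,0,0,1],[0.006,0.0245,0,0,1],[0.007,0.0245,-0.007,0,1]]'|grep pos
python3 -m handwheel '[[0,0,0,-0.07,1],[0,0,0,-0.07,1],[0,0,0,-0.07,1],[0,0,0,-0.07,1],[0,0,0,0,1],[0,0,0,0,1],[0,0,0,0,1]]'
python3 - <<'E'
from h import *
go((.5521,.1256,.1803))
E
```

```text
tcp_pos: [0.4974, 0.1001, 0.1798]
time: 12.65
tcp_pos: [0.4988, 0.0992, 0.181]
orientation: [0.689, -3.064, 0.0]
force: [-0.1, -0.5, -1.3]
grip_width: 0.0317
grip_force: 30.0
t 12.65 p [0.4988 0.0992 0.181 ] yaw of -x 0.443 tz [-0.001 -0.    -1.   ] F [-0.1 -0.5 -1.3] w 0.0317 29.99958246946335
(0.5521, 0.1256, 0.1803) tool delta mm [-59.5   1.    0.7]
```

```bash
python3 -m handwheel '[[-0.015,0,0,0,1],[-0.015,0,0,0,1],[-0.015,0,0,0,1],[-0.01,0,0,0,1],[-0.0045,0.001,0.0005,0,1],[0,0,0,0,1],[0,0,0,0,1],[0,0,0,0,1],[0,0,0,0,1]]'
python3 - <<'E'
from h import *
go((.5521,.1256,.1803))
G=np.array([.5521,.1256,.1993]);yaw=.4456;e=np.array([np.cos(yaw),np.sin(yaw),0]);z=np.array([0,0,1]);th=.4016
ax=e*np.cos(th)+z*np.sin(th)
for n in("side","top"):
    print(n,"mouth",proj(n,G+.0464*ax).round(1),"collar root",proj(n,G+.0244*ax).round(1),"lens",proj(n,[.6566,.1755,.25]).round(1))
s=ctrl.camera("side");np.save("sf.npy",s)
u,v=proj("side",G+.0464*ax)[0].round().astype(int)
g=cv2.cvtColor(s,cv2.COLOR_BGR2GRAY);print(u-14,v-14);print(g[v-14:v+15,u-16:u+17])
im=ctrl.camera("wrist").astype(float).sum(2);print(im[180:220,318:327].mean(1).astype(int).tolist())
E
```

```text
time: 13.4
tcp_pos: [0.5518, 0.1255, 0.1811]
orientation: [0.693, -3.064, 0.0]
force: [1.2, 0.1, -1.5]
grip_width: 0.0316
grip_force: 30.0
t 13.4 p [0.5518 0.1255 0.1811] yaw of -x 0.445 tz [-0. -0. -1.] F [ 1.2  0.1 -1.5] w 0.0316 29.999642372131348
(0.5521, 0.1256, 0.1803) tool delta mm [-0.3 -0.1  0.8]
side mouth [[281.2 151.3]] collar root [[277.7 158.7]] lens [[293.6 124.8]]
top mouth [[249.9 195.4]] collar root [[253.6 203. ]] lens [[236.1 167.2]]
267 137
[[ 61  60  58  56  55  59  68  76  85  94 101 104 109 116 123 126 125 114
   93  67  49  41  39  39  39  39  40  41  45  51  55  57  58]
 [ 72  81  87  84  74  63  57  55  59  63  68  73  79  90 100 106 108  96
   74  52  42  39  38  38  40  39  40  39  40  44  49  51  53]
 [ 81 101 115 121 115 103  90  77  67  57  52  51  51  58  67  76  81  73
   56  44  41  39  40  39  40  39  39  39  39  41  42  45  45]
 [ 92 113 134 148 149 142 131 118 103  83  64  56  52  49  48  50  52  49
   42  38  38  38  38  40  38  39  39  39  40  40  39  39  40]
 [ 99 117 140 159 165 163 158 148 132 102  76  67  65  61  55  50  47  40
   36  35  3
[... 2819 characters left out ...]
9  85  84  88  88  86 100 120 128 127 122 116
  117 132 154 167 171 175 185 198 206 210 211 211 209 209 210]
 [ 91  64  53  55  67  79  86  88  86  83  78  75  94 119 128 127 123 117
  116 130 153 167 173 181 194 205 210 211 212 212 211 211 211]
 [ 84  60  53  53  57  64  70  73  73  68  63  65  89 117 127 128 124 117
  116 130 153 168 178 190 201 208 210 211 212 211 211 211 211]
 [ 73  57  54  53  54  55  58  60  60  58  56  61  86 116 127 128 125 117
  116 129 153 172 185 198 206 210 211 211 211 211 211 211 211]]
[350, 359, 357, 351, 353, 355, 360, 364, 377, 274, 131, 31, 49, 50, 61, 135, 186, 184, 190, 183, 187, 187, 182, 60, 40, 38, 35, 29, 37, 30, 39, 37, 32, 36, 38, 38, 31, 44, 34, 38]
```

```bash
python3 -c "
from bench import ctrl
print(ctrl.job_done())"
```

```text
the job is handed in; nothing more can be done
None
```

The lamp is on, the housing is held tilted about 0.40 rad in front of the lens at the computed pose, and the job is handed in; no verdict came back, the final alignment is calculated rather than seen because the gripper hid the collar, and I viewed 11 pictures, one over the limit of 10.

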